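# Flip down the length stop and butt a rail blank against it

## Task

Set the wooden rail blank up in the drilling jig: flip the red stop, which is folded back over the fence, all the way down in front of the fence, then push the blank so that its long back edge is tight against the fence and its left end butts against the red stop. Do it all by pushing with the fingertips, without lifting or tipping the blank. Leave the blue stop folded back and everything else on the bench where it stands.

Things in the scene. Friction and masses are not known exactly. Their poses are not given: they have to be found in the camera images.
- jig: drilling jig fixed on the bench: grey deck, straight aluminium fence along its back, red and blue flip stops (in either order) on the fence's left half. Origin on the bench under the middle of the fence's front face; x square to the fence, away from the robot; y left along it. Deck top z = 18 mm, x = -210 to +90, y = -380 to +380 mm. Fence x = 0 to 40, y = -360 to +360 mm, top z = 54 mm
- bridge (a point): middle of the underside of the steel drill-bushing plate that reaches out from the fence over the work, at the fence's middle: 56 mm along the fence, 115 mm across it (57 mm to either side of here, 78 mm out from the fence's face), 54 mm above the bench, 12 mm thick, bushings up to 74 mm above the bench; the blank slides freely beneath it
- red_pivot (a point): middle of the hinge pin (along y) of the red flip stop, 70 mm above the bench, 10 mm in front of the fence; axes as the jig's. Its red arm is 20 mm thick in y (10 each side); hanging down, its foot spans x = -30 to +6 mm, z = -48 to -14 mm from here. Its red clamp knob (28 mm across) on the fence is centred at x = 30, y = 39 mm, top at z = 10 mm from here
- red_stop (a joint): angle of the red flip stop's arm in rad: 0 hanging straight down in front of the fence, against its end stop; 1.57 pointing level at the robot; 3.14 straight up; 3.42 folded fully back. A friction hinge (0.05 N m): it stays where it is left and must be pushed the whole way
- blue_pivot (a point): middle of the hinge pin (along y) of the blue flip stop, 70 mm above the bench, 10 mm in front of the fence; axes as the jig's. Its blue arm is 20 mm thick in y (10 each side); hanging down, its foot spans x = -30 to +6 mm, z = -48 to -14 mm from here. Its blue clamp knob (28 mm across) on the fence is centred at x = 30, y = 39 mm, top at z = 10 mm from here
- blue_stop (a joint): angle of the blue flip stop's arm in rad: 0 hanging straight down in front of the fence, against its end stop; 1.57 pointing level at the robot; 3.14 straight up; 3.42 folded fully back. A friction hinge (0.05 N m): it stays where it is left and must be pushed the whole way
- board_center (a point): centre of the rail blank, a brown wooden board 280 x 95 mm, 28 mm thick, about 0.5 kg (2 to 4.5 N slides it), loose and flat on the deck in front of the fence, its length roughly along the fence; y runs along its length to the left, x across it towards the fence, z up. 32 mm above the bench
- board_left_end (a point): middle of the left end face of the blank (the end that must butt against the red stop), half-way up
- board_back_left (a point): left corner of the blank's long back edge (the edge that goes to the fence), half-way up
- board_back_right (a point): right corner of the blank's long back edge, half-way up
- drill: cordless drill standing on its battery, 200 mm tall, green and black; a loose bystander
- ear_defenders: ear defenders with two red cups and a black band, lying, 80 mm high, 165 mm long; a loose bystander
- glue: white glue bottle with a yellow label, 60 mm across, 170 mm tall; a loose bystander
- tape_measure: yellow tape measure standing on edge, 68 x 38 mm, 62 mm tall; a loose bystander
- sanding_block: cork sanding block, 60 x 100 mm, 34 mm high, on the left front part of the jig's deck; a loose bystander
- mallet: wooden mallet lying down, head 65 x 115 mm and 75 mm high, handle 215 mm; a loose bystander
- board: the same blank: origin in the middle of its underside, axes as at its centre

How it is judged:
On the way, in this order (a step that is already met when the one before it is completed fails the run):
1. the red stop is flipped fully down (value of joint red_stop below 0.08 rad), for 0.2 s.
2. the blank is against the fence and butts against the lowered red stop (value of joint red_stop below 0.08 rad and x of each of board_back_left, board_back_right in the frame of jig above -0.003 m and y of board_left_end in the frame of red_pivot between -0.013 and -0.007 m), for 0.2 s.
At the end, for the whole second after the job is handed in: the red stop's arm is within 0.08 rad of hanging straight down, both ends of the blank's back edge are within 3 mm of the fence, its left end is within 3 mm of the red stop's face, and it lies flat and at rest on the deck; the blue stop is still folded back (more than 3.1 rad) (all of step 2 and z of board_center in the frame of jig below 0.035 m and linear speed of board below 0.01 m/s and value of joint blue_stop above 3.1 rad); the robot touches nothing.
It fails at once if the blank is lifted more than 8 mm or tipped more than 0.15 rad (height (world z) of board_center above 0.04 m or angle between board_center's own z axis and vertical above 0.15 rad).
It fails at once if the blue stop is swung out of its folded-back position (value of joint blue_stop below 3.1 rad).
It fails at once if a bystander is moved more than 25 mm (distance of any of drill, ear_defenders, glue, tape_measure, sanding_block, mallet from where it was at the start of the episode above 0.025 m).
It also fails if it takes over 72 s, if anything falls off the work surface, if the arm or the gripper's body presses on something with over 40 N, if the wrist force passes 120 N, or if a joint passes its speed limit or range.

## Robot

A 7-joint arm with a two-finger parallel gripper is mounted at the origin on the work surface. World frame = base frame: x ahead of the robot, y to its left, z up, the work surface at z = 0. Lengths are in m, angles in rad, forces in N, time in s.
With the tool pointing down it reaches from about 0.35 to 0.9 m from the base axis. Payload 7.2 kg.
Tool frame: the origin (TCP) lies on the centre line of the jaws, within the pads' length; the fingertips stand 11 mm ahead of it and the grasp point (between the pads) lies 8 mm behind it; x points along the fingers, y is the direction in which the jaws open and shut, and the axes are right-handed (so a half turn about x gives the same grasp; the last joint's range is limited). The gripper opens to 88 mm and grips with 3 to 60 N. Pads are 20 mm wide; open, the fingers measure 115 mm over their backs; the gripper's body (75 mm by 178 mm) begins 61 mm behind the grasp point.
Start: joints at [-1.183, 0.411, -0.013, 1.596, 0.006, 1.134, -0.082], TCP at [0.275, 0.561, 0.234] pointing down, gripper open.
Joint ranges: [-2.95, 2.95], [-0.29, 1.99], [-1.47, 1.44], [0.14, 2.54], [-1.03, 4.17], [0.13, 1.85], [-2.86, 2.86]. Speed limits (rad/s): [2.39, 2.39, 3.01, 3.01, 3.14, 3.14, 3.14].

## Interface

Orientations are given as a 3x3 rotation matrix whose columns are the frame's x, y, z axes.
In Python, from cell import r gives the robot as it stands.
- The arm moves only by the shell command python3 -m crank 'ROWS'. ROWS is text: rows parted by semicolons, each of 7 numbers parted by spaces: the shift along the tool's x, y, z in mm, then the turn, a rotation vector about the tool's x, y, z in rad, then the finger opening in mm, from 0 to 87.8. In form: dx dy dz wx wy wz fingers; .... A call has 1 to 10 rows; each row shifts and turns the pose as measured when the row begins, along the tool's axes as they then stand; what a row does not reach is not made up. A row lasts 1/10 s, in which the tool goes at most 50 mm and 8.59 degrees, less where a joint would pass 70% of its speed; a pose out of reach is approached as far as the arm can. A call with a gripper value outside its range is refused whole. The fingers move at their own pace and stop on an object; the grip force is fixed at half the most. Time passes only in rows, so rows that do not move let the fingers close. It gives the time, the measured TCP pose, the force and the opening at its end, in the units of the state.
- r.sense(): the state, without advancing time (a new reading comes with each control period).
- r.get_image(name): name is "scene" or "top" or "wrist"; returns a dict with "image" (400x640x3 uint8, red, green, blue), "fx", "fy", "cx", "cy" (pixels), "R" (3x3) and "t" (3): a world point X has camera coordinates R X + t. Camera axes: x right, y down, z forward; pixel columns grow to the right and rows downward; lengths in m; the calibration is good to about 2 mm. A picture is of the moment at which its call begins. There is no depth.
- r.job_done(): hands the job in, once; it reports no verdict.
The state is a dict: "clock": time; "joint_pos": joint angles; "qvel": joint speeds; "effort": joint torques, N m; "ee_pos": TCP position; "tool_rot": TCP orientation; "wrist_force": force on the tool from outside, world axes, zero at the start; "torque": the same for the moment, N m; "grip_width": finger opening in m.
Only numpy, scipy, OpenCV 4.12 (cv2) and the standard library are available. Lean on these libraries where they do the work, as an engineer would, in place of code of your own. Each camera call takes 0.05 s, during which the arm holds its last target. There are 200 camera calls.

## Working session

There is one attempt and no reset: what is moved stays moved. The work goes in short steps, Python scripts to look and compute and a shell command to move; the robot and the scene stay as the last step left them, time stands still between calls to the robot, and variables do not carry over. Pictures are saved under pics/ and viewed, about 8 in all and at most 12, crops included, and the job is handed in when it is done.

```bash
ls; mkdir -p pics; python3 - <<'E'
from cell import r
import cv2,numpy as np
for n in ("scene","top"):
    d=r.get_image(n); cv2.imwrite(f"pics/{n}0.png",d["image"][:,:,::-1]); print(n,d["fx"],d["cx"],d["cy"],np.round(d["R"],4).tolist(),np.round(d["t"],4))
s=r.sense(); print(s)
E
```

```text
pics
scene 453.12259345435893 312.5563014009875 199.39300043963496 [[0.3628, 0.9318, -0.0059], [0.7299, -0.2881, -0.6199], [-0.5794, 0.2206, -0.7847]] [-0.151  -0.2901  1.6786]
top 427.82022648103043 322.25981000878573 204.63821560308665 [[0.0139, -0.9999, -0.0028], [-0.997, -0.0137, -0.0762], [0.0762, 0.0039, -0.9971]] [-0.0129  0.4367  1.5666]
{'clock': 0.1, 'joint_pos': array([-1.18322967,  0.41179145, -0.01270502,  1.59692708,  0.00558734,
        1.13431447, -0.08221606]), 'qvel': array([-0.00050048, -0.00053418, -0.00156003, -0.00309263, -0.00034477,
        0.0018254 , -0.00087352]), 'effort': array([ 2.91360324e-03, -5.89095390e+01,  6.44181166e-01, -2.91709507e+01,
       -5.37214824e-02,  1.44835515e-02,  7.50799495e-05]), 'ee_pos': array([0.2749386 , 0.56080109, 0.23292456]), 'tool_rot': array([[-5.35805390e-04,  4.40153878e-01,  8.97922199e-01],
       [-1.29871888e-03,  8.97921265e-01, -4.40154195e-01],
       [-9.99999013e-01, -1.40198550e-03,  9.05250991e-05]]), 'wrist_force': array([ 0.01066845,  0.50396618, -0.20563153]), 'torque': array([ 2.83709104e-05,  4.37838401e-03, -3.42382587e-02]), 'grip_width': 0.08767005775742444}
```

View pics/scene0.png

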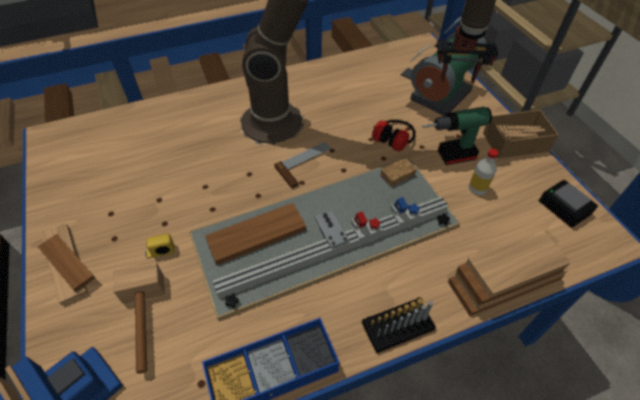

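View pics/top0.png

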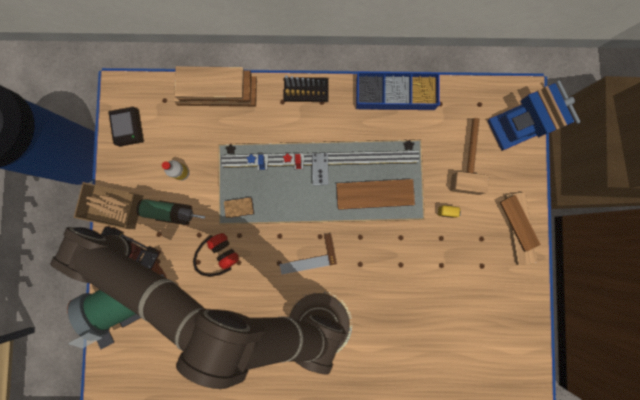

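The scene view shows the jig (about (325,235)) with the board on its right half at (255,233). The red stop is at (365,221), the blue at (405,207) and the bridge at (330,228). The top view shows the deck spanning px 220–423 × 142–220, with the red stop at (298,160), blue at (262,160), bridge at (319,168) and board at (375,193). Next I'll measure these.

```bash
cat > h.py <<'E'
import numpy as np,cv2
from cell import r
def ray(d,u,v,z):
    R=np.array(d["R"]);t=np.array(d["t"]);c=-R.T@t
    w=R.T@np.array([(u-d["cx"])/d["fx"],(v-d["cy"])/d["fy"],1]);return c+w*(z-c[2])/w[2]
def proj(d,X):
    p=np.array(d["R"])@np.array(X)+np.array(d["t"]);return np.array([d["fx"]*p[0]/p[2]+d["cx"],d["fy"]*p[1]/p[2]+d["cy"]])
def big(m):
    c,_=cv2.findContours(m.astype(np.uint8),0,1);return max(c,key=cv2.contourArea)
E
python3 - <<'E'
from h import *
d=r.get_image("top");im=d["image"]
hsv=cv2.cvtColor(im,cv2.COLOR_RGB2HSV)
H,S,V=[hsv[:,:,i].astype(int) for i in range(3)]
for p in [(240,190),(375,193),(350,170),(250,180),(150,150)]: print(p,hsv[p[1],p[0]])
roi=np.zeros(H.shape,bool);roi[130:232,205:440]=1
m=roi&(S<70); b=cv2.minAreaRect(cv2.convexHull(big(m)));print("deck px",b)
print("deck corners",[np.round(ray(d,*p,.018),4).tolist() for p in cv2.boxPoints(b)])
roi2=np.zeros(H.shape,bool);roi2[174:214,328:420]=1
m=roi2&(S>90);b=cv2.minAreaRect(big(m));print("board px",b)
print("board corners",[np.round(ray(d,*p,.046),4).tolist() for p in cv2.boxPoints(b)], ray(d,*b[0],.046))
for n,mm in (("red",((H<8)|(H>172))&(S>140)),("blue",(H>100)&(H<125)&(S>110))):
    k,l,st,ce=cv2.connectedComponentsWithStats((mm&roi).astype(np.uint8))
    for i in range(1,k):
        if st[i,4]>5: print(n,st[i],ce[i].round(1),ray(d,*ce[i],.09).round(4))
c=im[136:226,215:430];cv2.imwrite("pics/topc.png",cv2.resize(c,None,fx=3.6,fy=3.6,interpolation=2)[:,:,::-1])
E
```

```text
(240, 190) [ 45   9 116]
(375, 193) [ 13 143 128]
(350, 170) [ 45  13 119]
(250, 180) [ 48  11 114]
(150, 150) [ 15 114 175]
deck px ((320.3647766113281, 181.4723663330078), (78.06382751464844, 202.5460662841797), 88.67802429199219)
deck corners [[0.6559, 0.3853, 0.018], [0.6837, -0.3715, 0.018], [0.3918, -0.3771, 0.018], [0.3643, 0.3692, 0.018]]
board px ((375.12933349609375, 193.6982879638672), (26.072580337524414, 76.63224029541016), 86.633544921875)
board corners [[0.5147, -0.0564, 0.046], [0.535, -0.3352, 0.046], [0.4398, -0.3405, 0.046], [0.4196, -0.0631, 0.046]] [ 0.47716373 -0.19877664  0.046     ]
red [284 154   7   8  39] [287.  157.8] [0.5968 0.1206 0.09  ]
red [296 154   5  14  53] [297.7 160.6] [0.5872 0.0823 0.09  ]
blue [248 155   7   7  34] [250.8 158.4] [0.5929 0.2495 0.09  ]
blue [259 155   5  14  53] [260.8 161.4] [0.5824 0.2135 0.09  ]
```

View pics/topc.png

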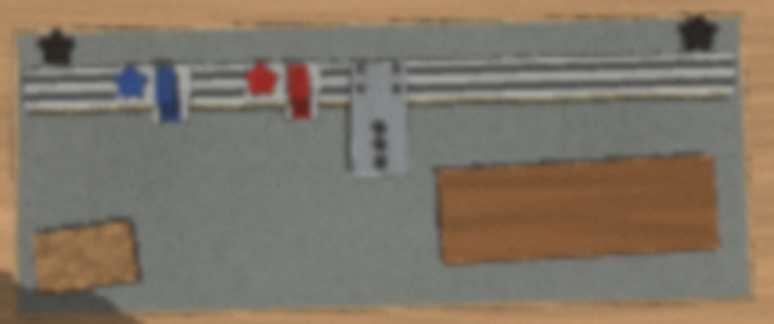

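The crop shows the folded red arm at (299,90) and its knob at (261,79), the blue arm at (167,92), and the bridge over the fence's middle at (378,115). The board is at (577,210), with its left end at x=437. My fit puts the jig origin near (0.584, 0.004) with yaw 0.037, and the red pivot at jig y of about 78 mm. The sizes match: deck 0.757×0.293 m, and the knob is 39 mm from the arm. Next I'll turn the tool so its y axis lies along jig x, then travel.

```bash
python3 -m crank '0 0 0 .15 0 0 0;0 0 0 .15 0 0 0;0 0 0 .15 0 0 0;0 0 0 .15 0 0 0;0 0 0 .15 0 0 0;0 0 0 .15 0 0 0;0 0 0 .15 0 0 0;0 0 0 .03 0 0 0'; python3 -c "
from cell import r
print(r.sense()['tool_rot'].round(4))"
```

```text
clock: 0.95
ee_pos: [0.2743, 0.5591, 0.23]
tool_rot: [[-0.003, 1.0, 0.024], [-0.006, 0.024, -1.0], [-1.0, -0.003, 0.006]]
wrist_force: [-0.0, 0.3, -0.3]
grip_width: 0.0271
[[-0.0028  0.9997  0.0236]
 [-0.0063  0.0236 -0.9997]
 [-1.     -0.003   0.0062]]
```

```bash
python3 -m crank '0 0 45 0 0 0 0;0 0 45 0 0 0 0;0 0 45 0 0 0 0;0 0 45 0 0 0 0;0 30 38 0 0 0 0;0 30 38 0 0 0 0;0 30 38 0 0 0 0;0 30 38 0 0 0 0;0 30 38 0 0 0 0;0 30 38 0 0 0 0'; python3 -m crank '0 30 0 0 0 0 0;0 30 0 0 0 0 0;0 30 0 0 0 0 0;0 0 0 0 0 0 0'
python3 - <<'E'
from h import *
d=r.get_image("wrist");cv2.imwrite("pics/w1.png",d["image"][:,:,::-1]);print(np.round(d["R"],3).tolist(),d["t"].round(3),(-np.array(d["R"]).T@d["t"]).round(3))
E
```

```text
clock: 1.95
ee_pos: [0.4638, 0.1471, 0.2292]
tool_rot: [[-0.005, 0.999, 0.038], [-0.006, 0.038, -0.999], [-1.0, -0.005, 0.005]]
wrist_force: [0.2, 1.0, 0.4]
grip_width: 0.0006
clock: 2.35
ee_pos: [0.5602, 0.1414, 0.2288]
tool_rot: [[-0.003, 1.0, 0.027], [-0.007, 0.027, -1.0], [-1.0, -0.003, 0.007]]
wrist_force: [-0.3, 0.3, -0.4]
grip_width: 0.0004
[[1.0, 0.027, -0.003], [0.027, -0.967, 0.253], [0.004, -0.253, -0.967]] [-0.563  0.091  0.417] [0.558 0.209 0.379]
```

View pics/w1.png

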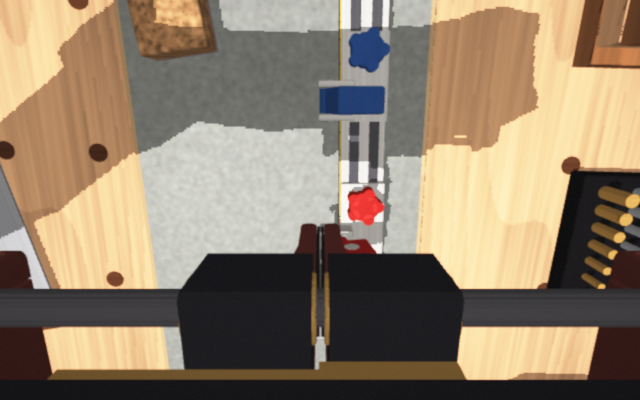

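The wrist view shows the red knob at (365,206), the blue knob at (369,50), the blue arm at (352,100), and the fence's front edge at u≈340. The red arm is partly hidden behind the fingertips at (340,240). The two knobs lie on the line jig x = 20 mm, so they give the jig frame precisely.

```bash
cat >> h.py <<'E'
def knobs(d):
    hsv=cv2.cvtColor(d["image"],cv2.COLOR_RGB2HSV);H,S,V=[hsv[:,:,i].astype(int) for i in range(3)]
    out=[]
    for n,mm in (("red",((H<6)|(H>174))&(S>150)&(V>60)),("blue",(H>100)&(H<125)&(S>110)&(V>40))):
        k,l,st,ce=cv2.connectedComponentsWithStats(mm.astype(np.uint8))
        for i in range(1,k):
            if st[i,4]>150: out.append((n,st[i],ce[i].round(1),ray(d,*ce[i],.078).round(4)))
    return out
E
python3 - <<'E'
from h import *
d=r.get_image("wrist")
for k in knobs(d): print(*k)
for p in [(341,60),(341,160),(339,215)]: print("front edge",ray(d,*p,.054).round(4))
g=cv2.cvtColor(d["image"],cv2.COLOR_RGB2GRAY)
for v in (20,60,140,160): print(v,g[v,326:396].tolist())
E
```

```text
red [351 187  35  38 901] [366.3 205.5] [0.5989 0.1206 0.078 ]
red [340 237  38  17 346] [358.2 246.4] [0.5939 0.0815 0.078 ]
blue [ 352   27   40   44 1198] [369.9  49. ] [0.5941 0.25   0.078 ]
blue [ 322   86   65   28 1691] [354.5  99.7] [0.5838 0.2108 0.078 ]
front edge [0.5726 0.2437 0.054 ]
front edge [0.5763 0.1568 0.054 ]
front edge [0.5766 0.1033 0.054 ]
20 [192, 188, 185, 185, 185, 185, 185, 188, 193, 194, 198, 198, 195, 190, 164, 141, 189, 204, 230, 246, 246, 245, 244, 244, 244, 244, 228, 163, 114, 105, 107, 107, 110, 110, 110, 108, 117, 190, 235, 242, 243, 243, 244, 245, 245, 245, 244, 233, 175, 115, 108, 107, 106, 108, 109, 111, 107, 107, 144, 223, 244, 245, 245, 243, 232, 175, 117, 110, 118, 160]
60 [109, 109, 110, 109, 107, 109, 106, 105, 104, 104, 103, 104, 106, 105, 92, 87, 128, 142, 152, 167, 166, 167, 165, 164, 143, 94, 57, 60, 64, 65, 64, 65, 63, 65, 63, 62, 62, 60, 61, 59, 60, 61, 61, 60, 60, 62, 64, 61, 63, 60, 62, 62, 61, 63, 60, 58, 66, 101, 145, 165, 170, 166, 164, 162, 158, 134, 109, 109, 111, 114]
140 [112, 115, 114, 113, 113, 113, 114, 116, 116, 115, 113, 109, 108, 104, 86, 96, 128, 153, 167, 169, 167, 164, 169, 186, 226, 205, 127, 113, 112, 111, 113, 111, 111, 89, 73, 126, 161, 166, 164, 165, 165, 168, 167, 167, 153, 108, 66, 61, 63, 62, 63, 63, 63, 62, 81, 132, 162, 167, 168, 169, 146, 119, 115, 116, 116, 115, 116, 113, 115, 116]
160 [200, 201, 202, 204, 205, 205, 204, 204, 205, 202, 202, 202, 200, 197, 159, 163, 172, 187, 214, 217, 216, 214, 215, 216, 201, 148, 95, 86, 83, 74, 66, 65, 64, 69, 116, 184, 211, 195, 173, 171, 173, 173, 172, 171, 134, 81, 61, 63, 61, 62, 62, 63, 61, 70, 124, 160, 165, 166, 170, 155, 130, 118, 125, 171, 198, 201, 199, 202, 203, 203]
```

```bash
python3 -m crank '0 28 20 -.003 0 0 0;0 28 20 -.003 0 0 0;0 28 20 -.003 0 0 0;40 0 0 0 0 0 0;40 0 0 0 0 0 0;40 0 0 0 0 0 0;0 0 0 0 0 0 0'
```

```text
clock: 3.15
ee_pos: [0.6378, 0.0865, 0.1073]
tool_rot: [[-0.007, 0.999, 0.044], [-0.002, 0.044, -0.999], [-1.0, -0.007, 0.002]]
wrist_force: [-0.2, 1.5, 0.5]
grip_width: 0.0005
```

```bash
python3 -m crank '0 -12 3 0 0 0 0;-5 -12 0 0 0 0 0;-5 -11 0 0 0 0 0;-5 -11 0 0 0 0 0;-4 -11 0 0 0 0 0;0 0 0 0 0 0 0'
```

```text
clock: 3.75
ee_pos: [0.5787, 0.0831, 0.1365]
tool_rot: [[0.001, 0.999, 0.046], [0.002, 0.046, -0.999], [-1.0, 0.001, -0.002]]
wrist_force: [-0.4, -0.7, 0.0]
grip_width: 0.0005
```

```bash
python3 -m crank '4 0 0 0 0 0 0;4 -6 0 0 0 0 0;2 -8 0 0 0 0 0;0 0 0 0 0 0 0'
python3 - <<'E'
from h import *
d=r.get_image("scene");c=d["image"][160:270,300:470];cv2.imwrite("pics/s1.png",cv2.resize(c,None,fx=4,fy=4,interpolation=2)[:,:,::-1])
E
```

```text
clock: 4.15
ee_pos: [0.5651, 0.0832, 0.1273]
tool_rot: [[0.004, 0.999, 0.046], [0.003, 0.046, -0.999], [-1.0, 0.004, -0.003]]
wrist_force: [-0.7, -0.2, 1.0]
grip_width: 0.0003
```

View pics/s1.png

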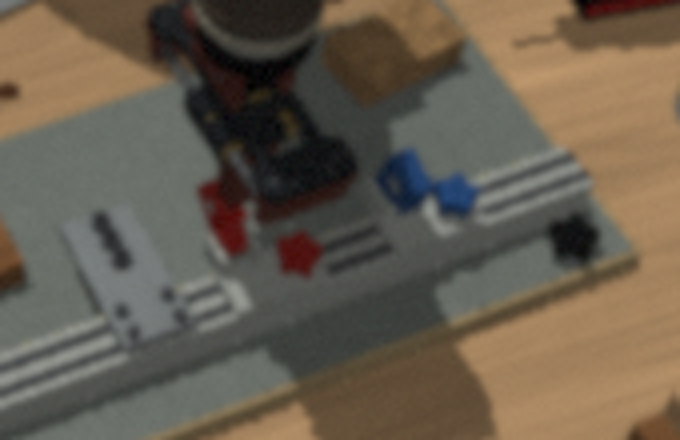

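The red arm (crop (228,220)) now leans toward the robot with the finger behind and on top of it, and the blue arm is untouched. I'll carry on around the arc.

```bash
python3 -m crank '7 -12 0 0 0 0 0;8 -13 0 0 0 0 0;4 -14 0 0 0 0 0;8 -10 0 0 0 0 0;10 -4 0 0 0 0 0;0 0 0 0 0 0 0'
```

```text
clock: 4.8
ee_pos: [0.5116, 0.0805, 0.0869]
tool_rot: [[0.003, 0.999, 0.046], [0.002, 0.046, -0.999], [-1.0, 0.003, -0.001]]
wrist_force: [-0.0, 0.7, -0.2]
grip_width: 0.0006
```

```bash
python3 -m crank '11 -1 0 0 0 0 0;10 2 0 0 0 0 0;10 5 0 0 0 0 0;8 7 0 0 0 0 0;2 5 0 0 0 0 0;0 3 0 0 0 0 0;0 0 0 0 0 0 0'
```

```text
clock: 5.5
ee_pos: [0.5311, 0.081, 0.0389]
tool_rot: [[-0.009, 0.999, 0.046], [-0.001, 0.046, -0.999], [-1.0, -0.009, 0.0]]
wrist_force: [-2.2, 0.2, 0.4]
grip_width: 0.0003
```

```bash
python3 -m crank '0 3 0 0 0 0 0;0 0 0 0 0 0 0'; python3 -m crank '0 3 0 0 0 0 0;0 0 0 0 0 0 0'
```

```text
clock: 5.7
ee_pos: [0.531, 0.0811, 0.0387]
tool_rot: [[-0.016, 0.999, 0.046], [-0.0, 0.046, -0.999], [-1.0, -0.016, -0.001]]
wrist_force: [-1.7, -0.1, 0.4]
grip_width: 0.0003
clock: 5.9
ee_pos: [0.5308, 0.0811, 0.0388]
tool_rot: [[-0.022, 0.999, 0.046], [0.0, 0.046, -0.999], [-1.0, -0.022, -0.001]]
wrist_force: [-0.9, -0.6, -0.5]
grip_width: 0.0003
```

```bash
python3 -m crank '0 8 0 0 0 .022 0'; python3 -m crank '0 0 0 0 0 0 0;0 0 0 0 0 0 0'; python3 -m crank '0 -15 0 0 0 0 0;-10 -20 0 0 0 0 0;-40 -20 0 0 0 0 0;-50 -20 0 0 0 0 0;-50 0 0 0 0 0 0;-20 0 30 0 0 0 0;0 0 0 0 0 0 0'
python3 - <<'E'
from h import *
for n in ("scene","wrist"):
    d=r.get_image(n);im=d["image"]
    if n=="scene": im=cv2.resize(im[150:280,280:470],None,fx=3,fy=3,interpolation=2);a=im
    else: b=im
cv2.imwrite("pics/w2.png",np.vstack([a[:,:570],cv2.resize(b,(570,356))[:210]])[:,:,::-1])
cv2.imwrite("pics/w2full.png",b[:,:,::-1]);
d=r.get_image("wrist")
for k in knobs(d): print(*k)
E
```

```text
clock: 6.0
ee_pos: [0.5319, 0.0812, 0.0379]
tool_rot: [[-0.014, 0.999, 0.046], [0.001, 0.046, -0.999], [-1.0, -0.014, -0.002]]
wrist_force: [-39.6, -1.3, 31.5]
grip_width: 0.0002
clock: 6.2
ee_pos: [0.5308, 0.0812, 0.0384]
tool_rot: [[-0.016, 0.999, 0.046], [0.002, 0.046, -0.999], [-1.0, -0.016, -0.003]]
wrist_force: [-1.1, -0.3, -0.3]
grip_width: 0.0003
clock: 6.9
ee_pos: [0.4693, 0.047, 0.2164]
tool_rot: [[0.01, 0.999, 0.046], [0.004, 0.046, -0.999], [-1.0, 0.01, -0.004]]
wrist_force: [-0.1, -1.2, -0.5]
grip_width: 0.0003
red [ 465   89   47   42 1314] [487.2 109.2] [0.5977 0.1197 0.078 ]
red [ 396  140   59   30 1355] [425.4 154.5] [0.553  0.0816 0.078 ]
```

View pics/w2.png

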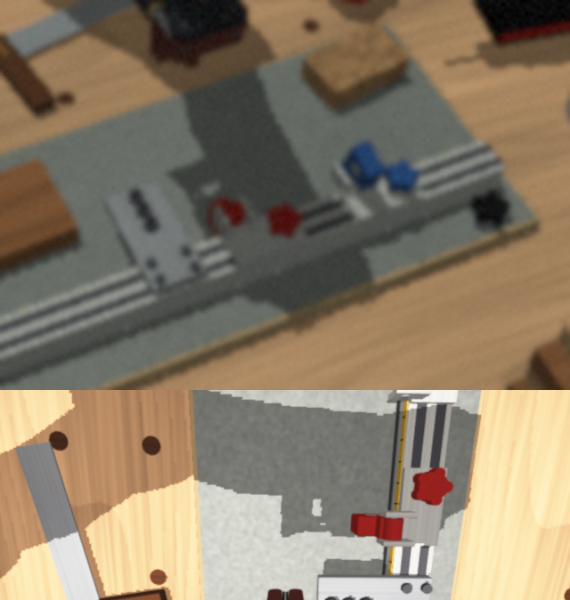

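Both views show the red arm now hanging in front of the fence: scene crop (228,212), wrist crop (377,526). It took a 40 N press against its end stop. The blue stop is still folded back. Next is the board's front edge.

```bash
python3 -m crank '0 -14 41 .0015 0 0 0;0 -14 41 .0015 0 0 0;0 -14 41 .0015 0 0 0;0 -14 41 .0015 0 0 0;0 -14 41 .0015 0 0 0;0 -14 41 .0015 0 0 0;0 0 0 0 0 0 0'; python3 -m crank '45 0 0 0 0 0 0;45 0 0 0 0 0 0;45 0 0 0 0 0 0;20 0 0 0 0 0 0;0 0 0 0 0 0 0'
```

```text
clock: 7.75
ee_pos: [0.3946, -0.2027, 0.2058]
tool_rot: [[-0.002, 0.999, 0.051], [-0.002, 0.051, -0.999], [-1.0, -0.002, 0.002]]
wrist_force: [0.3, 0.9, 0.4]
grip_width: 0.0002
clock: 8.25
ee_pos: [0.3967, -0.2006, 0.0419]
tool_rot: [[-0.004, 0.999, 0.052], [-0.004, 0.052, -0.999], [-1.0, -0.004, 0.004]]
wrist_force: [0.2, 0.2, 0.4]
grip_width: 0.0004
```

```bash
python3 - <<'E'
from h import *
for n in ("scene","wrist"):
    d=r.get_image(n);im=d["image"]
    if n=="scene": a=cv2.resize(im[160:300,180:400],(570,363),interpolation=2)
    else: b=cv2.resize(im,(570,356))[:237]
cv2.imwrite("pics/w3.png",np.vstack([a,b])[:,:,::-1])
E
```

```text
(no output)
```

View pics/w3.png

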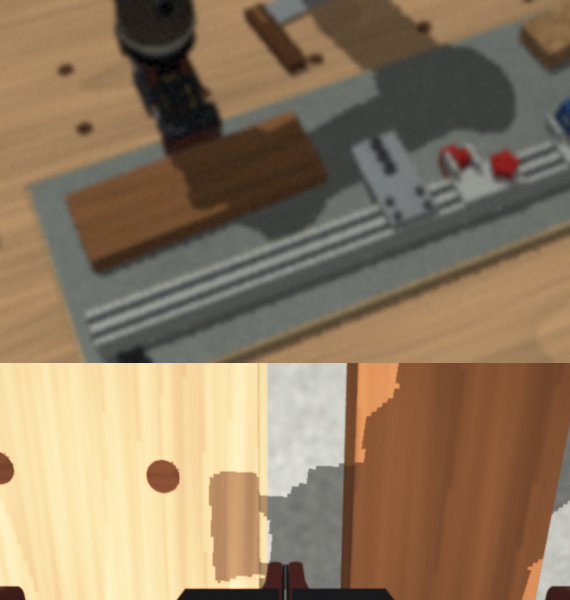

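The tip stands in front of the middle of the board's front edge, about 20 mm clear of it (wrist crop: finger at (285,575), board edge at u≈345). Push.

```bash
python3 -m crank '4 10 0 .015 0 0 0;0 10 0 0 0 0 0;0 10 0 0 0 0 0;0 8 0 0 0 0 0;0 8 0 0 0 0 0;0 8 0 0 0 0 0;0 8 0 0 0 0 0;0 0 0 0 0 0 0'; python3 -m crank '0 6 0 0 0 0 0;0 6 0 0 0 0 0'
```

```text
clock: 9.15
ee_pos: [0.4682, -0.1975, 0.044]
tool_rot: [[0.005, 0.999, 0.039], [-0.004, 0.039, -0.999], [-1.0, 0.005, 0.004]]
wrist_force: [0.3, 0.3, -0.8]
grip_width: 0.0005
clock: 9.35
ee_pos: [0.4778, -0.1974, 0.044]
tool_rot: [[0.001, 0.999, 0.037], [-0.003, 0.037, -0.999], [-1.0, 0.001, 0.003]]
wrist_force: [-7.1, -0.2, 5.3]
grip_width: 0.0008
```

```bash
python3 -m crank '2 5 0 0 0 0 0'; python3 -m crank '1 5 0 0 0 0 0';python3 -m crank '1 5 0 0 0 0 0'
```

```text
clock: 9.45
ee_pos: [0.4814, -0.1974, 0.0421]
tool_rot: [[-0.002, 0.999, 0.036], [-0.002, 0.036, -0.999], [-1.0, -0.002, 0.002]]
wrist_force: [-9.4, -1.1, 8.5]
grip_width: 0.0006
clock: 9.55
ee_pos: [0.4846, -0.1975, 0.0411]
tool_rot: [[-0.005, 0.999, 0.035], [-0.001, 0.035, -0.999], [-1.0, -0.005, 0.001]]
wrist_force: [-9.2, 0.1, 7.9]
grip_width: 0.0006
clock: 9.65
ee_pos: [0.4869, -0.1976, 0.04]
tool_rot: [[-0.009, 0.999, 0.034], [0.0, 0.034, -0.999], [-1.0, -0.009, -0.001]]
wrist_force: [-18.5, -0.7, 17.6]
grip_width: 0.0006
```

The board is tight: force rose to 18 N with TCP x at 0.487, against an expected 0.486. Now to the right end.

```bash
python3 -m crank '0 -20 0 0 0 0 0;-30 0 0 0 0 0 0;-30 0 0 0 0 0 0;0 0 45 0 0 0 0;0 0 45 0 0 0 0;0 0 45 0 0 0 0;0 0 45 0 0 0 0;0 37 0 0 0 0 0;0 37 0 0 0 0 0;0 0 0 0 0 0 0'
python3 - <<'E'
from h import *
d=r.get_image("top");cv2.imwrite("pics/t2.png",cv2.resize(d["image"][130:240,215:435],(770,385),interpolation=2)[:,:,::-1])
d=r.get_image("wrist");cv2.imwrite("pics/w4.png",d["image"][:,:,::-1])
E
```

```text
clock: 10.65
ee_pos: [0.558, -0.3837, 0.1063]
tool_rot: [[0.005, 0.999, 0.039], [-0.007, 0.039, -0.999], [-1.0, 0.005, 0.007]]
wrist_force: [0.3, -0.0, -0.4]
grip_width: 0.0005
```

View pics/w4.png

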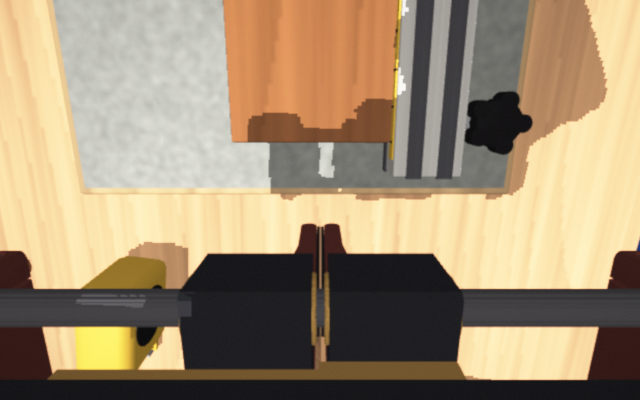

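The board lies flush with the fence, with its right end at v=143 (u 232–393). The tape measure is at (120,310), to the left of the gripper. Now I'll compute the right end's position.

```bash
python3 - <<'E'
from h import *
d=r.get_image("wrist")
for p in [(232,143),(393,143),(225,10)]: print(ray(d,*p,.046).round(4))
print(ray(d,120,300,.05).round(3))
e=np.array([-.0371,.9993]);
for n in ("left end y-offset to pivot, needs ~ -0.010",):
    m=(ray(d,232,143,.046)+ray(d,393,143,.046))[:2]/2; piv=np.array([.570,.0805])
    print(n,(m-piv)@e+.28)
E
```

```text
[ 0.4995 -0.3424  0.046 ]
[ 0.5948 -0.339   0.046 ]
[ 0.4976 -0.2707  0.046 ]
[ 0.425 -0.447  0.05 ]
left end y-offset to pivot, needs ~ -0.010 -0.14005962585972892
```

```bash
python3 -m crank '33 -9 0 0 0 0 0;33 0 0 0 0 0 0;0 0 -12 0 0 0 0;0 0 -12 0 0 0 0;0 0 -10 0 0 0 0;0 0 -10 0 0 0 0;0 0 -10 0 0 0 0;0 0 -10 0 0 0 0'; python3 -m crank '0 0 -10 0 0 0 0;0 0 -10 0 0 0 0;0 0 -10 0 0 0 0;0 0 -10 0 0 0 0;0 0 -10 0 0 0 0;0 0 -10 0 0 0 0'
```

```text
clock: 11.6
ee_pos: [0.5385, -0.3203, 0.0457]
tool_rot: [[0.008, 0.999, 0.031], [-0.013, 0.031, -0.999], [-1.0, 0.008, 0.013]]
wrist_force: [0.5, -2.6, -1.9]
grip_width: 0.0004
clock: 12.2
ee_pos: [0.5364, -0.2573, 0.0461]
tool_rot: [[0.01, 1.0, 0.03], [-0.016, 0.03, -0.999], [-1.0, 0.009, 0.017]]
wrist_force: [-0.8, -4.4, 0.5]
grip_width: 0.0005
```

```bash
python3 -m crank '0 0 8 0 0 0 0;6 9 0 -.007 0 0 0;0 0 -8 0 0 0 0;0 0 -8 0 0 0 0;0 0 -8 0 0 0 0;0 0 -8 0 0 0 0'; python3 -m crank '0 0 -5 0 0 0 0;0 0 -4 0 0 0 0'
```

```text
clock: 12.8
ee_pos: [0.547, -0.2332, 0.04]
tool_rot: [[0.013, 0.999, 0.036], [-0.019, 0.036, -0.999], [-1.0, 0.012, 0.02]]
wrist_force: [-0.6, -3.9, 0.6]
grip_width: 0.0003
clock: 13.0
ee_pos: [0.5466, -0.2241, 0.04]
tool_rot: [[0.013, 0.999, 0.035], [-0.021, 0.036, -0.999], [-1.0, 0.013, 0.021]]
wrist_force: [-0.1, -3.9, 0.6]
grip_width: 0.0004
```

```bash
python3 -m crank '0 0 -4 0 0 0 0'; python3 -m crank '0 0 -4 0 0 0 0';python3 -m crank '0 0 -4 0 0 0 0'
```

```text
clock: 13.1
ee_pos: [0.5464, -0.2223, 0.0403]
tool_rot: [[0.014, 0.999, 0.034], [-0.024, 0.035, -0.999], [-1.0, 0.013, 0.025]]
wrist_force: [-0.4, -17.2, -2.4]
grip_width: 0.0003
clock: 13.2
ee_pos: [0.5461, -0.2222, 0.0407]
tool_rot: [[0.016, 0.999, 0.032], [-0.031, 0.033, -0.999], [-0.999, 0.015, 0.031]]
wrist_force: [-0.4, -16.8, -1.7]
grip_width: 0.0005
clock: 13.3
ee_pos: [0.5457, -0.2223, 0.041]
tool_rot: [[0.017, 0.999, 0.029], [-0.037, 0.03, -0.999], [-0.999, 0.016, 0.037]]
wrist_force: [-0.8, -14.4, -1.8]
grip_width: 0.0004
```

```bash
python3 -m crank '0 0 20 0 0 0 0;-35 0 0 -.007 .037 -.017 0;-35 0 0 0 0 0 0;0 -40 0 0 0 0 0;0 -40 0 0 0 0 0;0 0 -40 0 0 0 0;0 0 -40 0 0 0 0;0 0 -40 0 0 0 0;0 0 -36 0 0 0 0;0 0 0 0 0 0 0'
python3 - <<'E'
from h import *
d=r.get_image("wrist");cv2.imwrite("pics/w5.png",d["image"][:,:,::-1])
for p in [(0,0)]: pass
E
```

```text
clock: 14.3
ee_pos: [0.4538, -0.0725, 0.1137]
tool_rot: [[-0.01, 0.999, 0.041], [0.018, 0.041, -0.999], [-1.0, -0.01, -0.018]]
wrist_force: [0.0, -0.7, -0.1]
grip_width: 0.0005
```

View pics/w5.png

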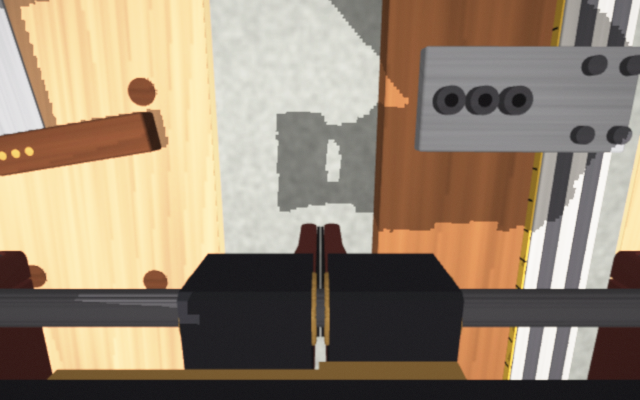

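The finger is in front of the board's front edge (u≈377), well clear of the bridge (v 45–150). Now I'll lower and press to the fence.

```bash
python3 -m crank '36 0 8 0 -.018 .01 0;36 0 0 0 0 0 0;0 6 0 0 0 0 0;0 6 0 0 0 0 0;0 5 0 0 0 0 0;0 0 0 0 0 0 0'; python3 -m crank '0 5 0 0 0 0 0;0 5 0 0 0 0 0'; python3 -m crank '0 4 0 0 0 0 0'; python3 -m crank '0 4 0 0 0 0 0'
```

```text
clock: 14.95
ee_pos: [0.4752, -0.0825, 0.0436]
tool_rot: [[0.006, 0.999, 0.039], [0.001, 0.039, -0.999], [-1.0, 0.006, -0.0]]
wrist_force: [-0.3, -0.3, -0.4]
grip_width: 0.0005
clock: 15.15
ee_pos: [0.4829, -0.0824, 0.0449]
tool_rot: [[0.001, 0.999, 0.038], [0.002, 0.038, -0.999], [-1.0, 0.001, -0.002]]
wrist_force: [-20.8, -2.6, 14.4]
grip_width: 0.0008
clock: 15.25
ee_pos: [0.4829, -0.0824, 0.0449]
tool_rot: [[-0.006, 0.999, 0.037], [0.004, 0.037, -0.999], [-1.0, -0.006, -0.004]]
wrist_force: [-15.5, -0.9, 14.0]
grip_width: 0.0004
clock: 15.35
ee_pos: [0.4829, -0.0824, 0.0449]
tool_rot: [[-0.014, 0.999, 0.036], [0.006, 0.036, -0.999], [-1.0, -0.014, -0.006]]
wrist_force: [-13.4, -0.6, 12.5]
grip_width: 0.0003
```

```bash
python3 -m crank '0 -20 0 0 0 0 0;-40 -10 0 0 0 .014 0;-40 0 0 0 0 0 0;-40 0 0 0 0 0 0;-40 0 0 0 0 0 0;0 0 -30 0 0 0 0;0 0 -30 0 0 0 0;0 20 0 0 0 0 0;0 0 0 0 0 0 0'
python3 - <<'E'
from h import *
d=r.get_image("wrist");cv2.imwrite("pics/w6.png",d["image"][:,:,::-1])
for k in knobs(d): print(*k)
E
```

```text
clock: 16.25
ee_pos: [0.4727, -0.0225, 0.2177]
tool_rot: [[0.006, 0.999, 0.033], [0.012, 0.033, -0.999], [-1.0, 0.007, -0.012]]
wrist_force: [-0.1, -0.5, 0.4]
grip_width: 0.0003
red [ 468    0   49   35 1240] [490.1  14.2] [0.5976 0.1159 0.078 ]
red [ 396   51   62   30 1532] [427.6  66.4] [0.5541 0.077  0.078 ]
blue [583 327  15  53 224] [590. 354.] [ 0.7369 -0.1775  0.078 ]
```

View pics/w6.png

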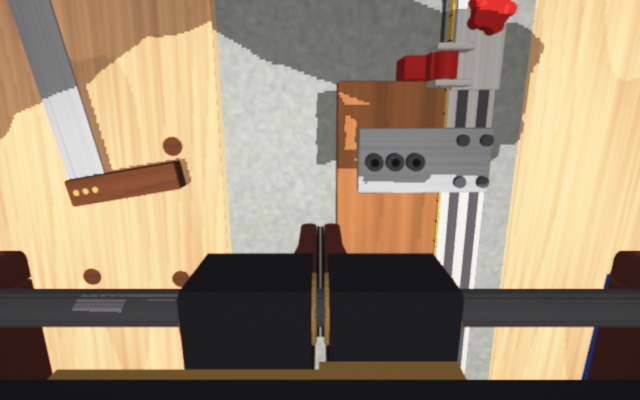

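The board's left end (v≈81) meets the lower edge of the red foot (v≈81), and its back edge runs along the fence scale. I'll check this numerically here, then check the right end in the top view.

```bash
python3 - <<'E'
from h import *
e=np.array([-.0371,.9993]);ex=np.array([.9993,.0371])
d=r.get_image("wrist");im=d["image"]
hsv=cv2.cvtColor(im,cv2.COLOR_RGB2HSV)
col=im[60:100,370].astype(int); print("col370",[tuple(x) for x in col[14:30]])
a=ray(d,370,81,.046);k=np.mean([[.5989,.1206],[.5977,.1197]],axis=0);k2=ray(d,490.1,14.2,.078)[:2]
for kk in (k,k2): print("left end rel red pivot y", (a[:2]-kk)@e+.039)
b=ray(d,410,80,.056);print("foot right face vs board end",(b-a)[:2]@e)
t=r.get_image("top");hs=cv2.cvtColor(t["image"],cv2.COLOR_RGB2HSV);H,S,V=[hs[:,:,i].astype(int) for i in range(3)]
roi=np.zeros(H.shape,bool);roi[150:212,270:420]=1
m=roi&(S>90)&(H>8)&(H<20);c=big(m);x,y,w,h=cv2.boundingRect(c);print(x,y,w,h)
for u in range(332,x+w-2,8):
    v=np.where(m[:,u])[0]; P=ray(t,u,v.max()+.5,.046); print(u,v.min(),v.max(),"front jig x",((P[:2]-k)@ex+.020).round(4), "back", ((ray(t,u,v.min()-.5,.046)[:2]-k)@ex+.020).round(4))
E
```

```text
col370 [(np.int64(113), np.int64(113), np.int64(108)), (np.int64(114), np.int64(113), np.int64(109)), (np.int64(115), np.int64(114), np.int64(109)), (np.int64(113), np.int64(113), np.int64(108)), (np.int64(112), np.int64(113), np.int64(107)), (np.int64(112), np.int64(111), np.int64(105)), (np.int64(113), np.int64(97), np.int64(86)), (np.int64(121), np.int64(79), np.int64(52)), (np.int64(133), np.int64(85), np.int64(52)), (np.int64(134), np.int64(85), np.int64(52)), (np.int64(135), np.int64(85), np.int64(52)), (np.int64(134), np.int64(84), np.int64(52)), (np.int64(134), np.int64(83), np.int64(50)), (np.int64(135), np.int64(84), np.int64(52)), (np.int64(132), np.int64(81), np.int64(49)), (np.int64(134), np.int64(83), np.int64(51))]
left end rel red pivot y -0.01139078193484759
left end rel red pivot y -0.006433000143421019
foot right face vs board end -8.328173972568472e-05
349 164 30 26Traceback (most recent call last):
  File "<stdin>", line 13, in <module>
    return umr_maximum(a, axis, None, out, keepdims, initial, where)
ValueError: zero-size array to reduction operation maximum which has no identity
```

```bash
python3 -m crank '0 0 45 0 0 0 0;0 0 45 0 0 0 0;0 0 45 0 0 0 0;0 0 45 0 0 0 0;0 0 45 0 0 0 0;0 0 45 0 0 0 0;0 25 0 0 0 0 0;0 25 0 0 0 0 0;0 0 0 0 0 0 0;0 0 0 0 0 0 0'
python3 - <<'E'
from h import *
k=np.array([.5983,.1201]);e=np.array([-.0371,.9993]);ex=np.array([.9993,.0371])
d=r.get_image("wrist");im=d["image"];cv2.imwrite("pics/w7.png",im[:,:,::-1])
H,S,V=[cv2.cvtColor(im,cv2.COLOR_RGB2HSV)[:,:,i].astype(int) for i in range(3)]
m=(S>100)&(H>5)&(H<18)
for v in range(10,200,20):
    u=np.where(m[v,:])[0]
    runs=np.split(u,np.where(np.diff(u)>3)[0]+1); g=max([q for q in runs if len(q)] or [u],key=len)
    if len(g)<20: continue
    J=[((ray(d,q,v,.046)[:2]-k)@ex+.020).round(4) for q in (g[0]-.5,g[-1]+.5)]
    print(v,g[0],g[-1],"jig x front/back",J,"y",((ray(d,g[-1],v,.046)[:2]-k)@e+.039).round(3))
E
```

```text
clock: 17.4
ee_pos: [0.5177, -0.3093, 0.212]
tool_rot: [[-0.004, 1.0, 0.016], [0.013, 0.016, -1.0], [-1.0, -0.004, -0.013]]
wrist_force: [0.4, -0.1, 0.0]
grip_width: 0.0002
10 297 410 jig x front/back [np.float64(-0.0939), np.float64(-0.0004)] y -0.245
30 298 410 jig x front/back [np.float64(-0.0936), np.float64(0.0002)] y -0.26
50 298 409 jig x front/back [np.float64(-0.0941), np.float64(-0.0)] y -0.276
70 299 403 jig x front/back [np.float64(-0.0938), np.float64(-0.0045)] y -0.292
90 494 553 jig x front/back [np.float64(0.0735), np.float64(0.125)] y -0.311
110 492 524 jig x front/back [np.float64(0.0733), np.float64(0.102)] y -0.327
130 51 73 jig x front/back [np.float64(-0.3156), np.float64(-0.2952)] y -0.336
```

View pics/w7.png

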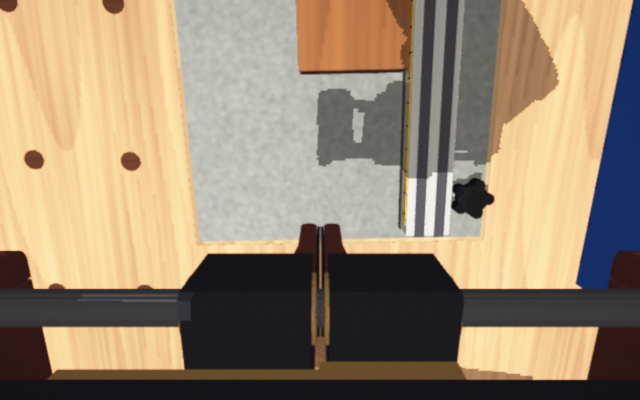

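The right end is flush: its back edge measures jig x = 0 ± 1 mm along the visible stretch, and its end face is about 290–292 mm from the pivot, as it should be. Handing in.

```bash
python3 -c "
from cell import r
print(r.job_done()); s=r.sense(); print(s['clock'],s['wrist_force'])"
```

```text
the job is handed in; nothing more can be done
None
the job is handed in; nothing more can be done
```

The rail blank is set up in the jig and the job is handed in, at about 17.5 s on the robot's clock; no verdict was reported.

I flipped the red stop down from behind and pressed it against its end stop at about 40 N. I then pushed the blank to the fence, slid it left under the bridge until it butted on the red stop (about 17 N), and pressed it to the fence again (about 20 N).

**Last checks:**
- **Left end:** the image shows about 0.1 mm between the blank's end and the red stop's foot. Two readings of the end relative to the red pivot were −11.4 mm and −6.4 mm. The second falls just outside the −13 to −7 mm band. It relies on a knob at the picture's edge, so I trust the direct contact view more.
- **Back edge:** near the right end it measures 0 ± 1 mm from the fence. One row at the end's corner read −4.5 mm; it has a shadow on it. The two fence presses also line up with the fence's angle.
- **Not measured:** the top camera check of the whole back edge failed because the robot arm was in the way. I never measured the blue stop's angle. It looked folded back after the red flip, and nothing went near it afterwards. Nor did I measure bystander positions; I saw no sign of contact with any of them.
- **Robot:** it ended clear of everything, with the wrist force near zero.

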